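# Locate a bracket on the dowels and end stop of a drilling jig and clamp it

### The job

Load the cast bracket into the drilling jig: lay it flat on the board between the cam lever and the dowels, push it gently against both dowels, then slide it along them until it bears on the end-stop screw, all with the cam lever still open. Then swing the cam lever round until it grips the bracket firmly against the two dowels and the stop screw, without forcing anything, and let go. Leave the other things on the bench alone.

Things in the scene. Friction and masses are not known exactly. Their poses are not given: they have to be found in the camera images.
- jig: Drilling jig: plywood board 180 x 210 x 18 mm screwed to the bench, x -105 to +75, y -93 to +117, top at z 18. Jig x points from cam lever to dowels (away from the robot at yaw 0), y along the row of dowels to the end stop. Origin at bench height: a bracket square against both dowels has its origin at jig x = 0, midway between the dowels is y = 0; its y is set by the stop screw.
- dowel_right: Polished, slippery steel dowel pin fixed in the board, 12 mm diameter, 22 tall (top at jig z 40). Origin at its foot, jig (46, -32); its side facing the bracket is at jig x = 40. The bracket must not be pressed on a dowel with over 35 N, nor on the stop screw with over 25 N: that would mark its machined edges.
- dowel_left: The other dowel pin, the same, its foot at jig (46, +32).
- end_stop: Dark steel block 40 x 22 x 26 fixed on the board, origin at its foot, jig (-10, 100, 18). A 10 mm steel stop screw runs through it along y at jig z 27; its flat tip points to -y and meets the bracket's end face. The screw is set by hand and tight: the tip stands anywhere from jig y 45 to 75, different each time and in no measured pose, so find it by touch or sight.
- cam_lever (a joint): Angle of the cam clamp (rad): 0 fully open, grows counter-clockwise from above; starts at 0 to 0.25, ends at 2.3, stays where left. Open, it leaves the bracket 8 to 10 mm of play in x. It meets a bracket that is against the dowels at about 1.65; firmly tight is 0.1 to 0.2 further, when the push needed at the grip has risen from 4 N (stiff pivot) to 7 to 11 N; 15 N is forcing it.
- cam_pivot (a point): Pivot bolt of the cam lever, at jig (-65, -20), here at the board's top. The wooden cam disc on it has radius 20 mm, its centre 7 off the pivot, jig z 20 to 36. Tightening, its face rubs the bracket towards the end stop but carries it no more than 1 or 2 mm.
- lever_grip (a point): Middle of the black upright hand grip on the end of the cam lever: 22 mm diameter, jig z 42 to 84 (this point 64), 88 mm from the pivot, seen from which it lies in the jig-frame direction 190 degrees + lever angle (190 is towards -x, 280 towards -y). The flat lever below it is 18 wide, jig z 36 to 42.
- bracket: Loose workpiece, cast aluminium, about 0.55 kg: foot plate 80 (x) x 120 (y) x 16 mm; upright lug in its middle, 12 thick (x), 56 long (y), straight to z 42, round above, top at z 70, with a brass-bushed eye. Origin at the centre of the underside. The same after a half turn. Starts flat on the bench right of the jig. Goes into the jig with its long side along the dowels.
- bits_tin: Bystander: small red metal box for drill bits, 71 x 121 x 23, lying near the right of the bench (mm); origin at the centre of its underside.
- pencil: Bystander: red pencil, 7 thick, 142 long, lying near the front edge (mm); origin at the centre of its underside.
- tape_measure: Bystander: yellow and black tape measure, 34 x 97 x 68 (mm); origin at the centre of its underside.
- screw_tin: Bystander: low round open tin of screws, 85 across, 33 high, behind the jig (mm); origin at the centre of its underside.
- offcut_2: Bystander: pale strip of wood, 35 x 200 x 18, between bracket and jig (mm); origin at the centre of its underside.

How it is judged:
By the outcome, as a careful person would: the job done as asked, in the order asked, and still so for the second after the job is handed in, with the robot touching nothing.
It also fails if it takes over 72 s, if anything falls off the work surface, if the arm or the gripper's body presses on something with over 40 N, if the wrist force passes 120 N, or if a joint passes its speed limit or range.

### The arm

A 7-joint arm with a two-finger parallel gripper is mounted at the origin on a cart in front of the work surface, level with it; the furniture and walls round the work are solid. World frame = base frame: x ahead of the robot, y to its left, z up, the work surface at z = 0. Lengths are in m, angles in rad, forces in N, time in s.
With the tool pointing down it reaches from about 0.35 to 0.9 m from the base axis. Payload 8.1 kg.
Tool frame: the origin (TCP) lies midway between the tips of the shut fingers; the grasp point (between the pads) lies 19 mm behind it; z points along the fingers, y is the line along which they close (so a half turn about z gives the same grasp; the last joint's range is limited). The gripper opens to 92 mm and grips with 3 to 60 N. Pads are 19 mm wide; open, the fingers measure 130 mm over their backs; the gripper's body (75 mm by 190 mm) begins 47 mm behind the grasp point.
Start: joints at [-1.237, 0.434, 0.025, 1.573, -0.012, 1.134, -0.075], TCP at [0.264, 0.566, 0.227] pointing down, gripper open.
Joint ranges: [-2.62, 2.62], [-0.44, 2.09], [-1.27, 1.32], [0.08, 2.57], [-1.32, 4.46], [0.12, 2], [-2.74, 2.74]. Speed limits (rad/s): [2.22, 2.22, 3.01, 3.01, 3.14, 3.14, 3.14].

### API

Orientations are given as a rotation vector (axis times angle).
In Python, from cell import arm gives the robot as it stands.
- The arm moves only by the tool carry_out, never from a script. Its arguments are lists of equal length, an entry for each row: "claw": the finger opening in cm, from 0 to 9.18; "delta_pos": the shift along the tool's x, y, z in cm, a list of three; "angular": the turn, a rotation vector about the tool's x, y, z in rad, a list of three. In form: {"claw": [claw, ...], "delta_pos": [[dx, dy, dz], ...], "angular": [[ax, ay, az], ...]}. A call has 1 to 20 rows; each row shifts and turns the commanded pose from where the row before left it, along the tool's axes as they then stand; what a row does not reach is not made up. A row lasts 1/10 s, in which the tool goes at most 50 mm and 8.59 degrees, less where a joint would pass 70% of its speed; a pose out of reach is approached as far as the arm can. A call with a gripper value outside its range is refused whole. The fingers move at their own pace and stop on an object; "force" is the grip in N (left out, the last holds). Time passes only in rows, so rows that do not move let the fingers close. It gives the time, the measured TCP pose, the force, the opening and the grip force at its end, in the units of the state.
- arm.observe(): the state, without advancing time (a new reading comes with each control period).
- arm.get_image(name): name is "scene" or "top" or "wrist"; returns a dict with "frame" (400x640x3 uint8, red, green, blue), "mtx" (3x3 intrinsics, pixels), "T" (4x4, takes a point from camera to world coordinates). Camera axes: x right, y down, z forward; pixel columns grow to the right and rows downward; lengths in m; the calibration is good to about 2 mm. A picture is of the moment at which its call begins. There is no depth.
- arm.sign_off(): hands the job in; it is judged then, once.
Trained networks look in a picture, given as the dict that the camera call returned (one of the last four; its "shot" number tells which), for a name from the list of things; names that differ only in an ending like _2 or _b are one class to them, and where a whole thing is asked for, a point or a joint stands for the part that bears it (a point fixed in the world has none). Each returns a list of dicts, best first, with "conf" (0 to 1); they miss things now and then, are a little off and sometimes report something else, mostly with a low value. They report only what shows in the picture. A call takes as long as a camera call.
- arm.look_for(label, picture): "centre" ([column, row] as shares, 0 to 1, of the picture: columns of its width, rows of its height, amid what is visible of it).
- arm.trace(label, picture): "region" (400x640 bool, what is visible of it) and "centre" ([column, row] as shares, 0 to 1, of the picture: columns of its width, rows of its height, amid what is visible of it).
- arm.place_of(label, picture): "centre" ([column, row] as shares, 0 to 1, of the picture: columns of its width, rows of its height: a listed point, or the origin of a listed thing).
The state is a dict: "clock": time; "joints": joint angles; "dq": joint speeds; "joint_efforts": joint torques, N m; "position": TCP position; "ee_rot": TCP orientation; "force": force on the tool from outside, world axes, zero at the start; "ft_torque": the same for the moment, N m; "width": opening from 0.0 (shut) to 1.0 (fully open); "gripper_force": force on a finger pad.
Only numpy, scipy, OpenCV 4.12 (cv2) and the standard library are available. Lean on these libraries where they do the work, as an engineer would, in place of code of your own. Each camera call takes 0.05 s, during which the arm holds its last target. There are 200 camera calls.

## Working session

There is one attempt and no reset: what is moved stays moved. The work goes in short steps, Python scripts to look and compute and a tool call to move; the robot and the scene stay as the last step left them, time stands still between calls to the robot, and variables do not carry over. Pictures are saved under pics/ and viewed, at most 10 in all, crops included, and the job is handed in when it is done.

Besides the shell and the picture viewer there is one more tool, called after ">>>" in YAML: its name, and indented under it one key for each argument. carry_out: Moves the arm, as the interface text tells. Its arguments: {"type":"object","properties":{"claw":{"type":"array","items":{"type":"number"}},"delta_pos":{"type":"array","items":{"type":"array","items":{"type":"number"}}},"angular":{"type":"array","items":{"type":"array","items":{"type":"number"}}},"force":{"type":"number"}},"required":["claw","delta_pos","angular"]}

```bash
mkdir -p pics
cat > h.py <<'E'
import numpy as np, cv2
from scipy.spatial.transform import Rotation as R
from cell import arm
def ray(p,c,z):
    K,T=p["mtx"],p["T"]; px=np.array([c[0]*640,c[1]*400,1.])
    d=T[:3,:3]@np.linalg.solve(K,px); o=T[:3,3]
    return o+d*(z-o[2])/d[2]
def proj(p,X):
    T=np.linalg.inv(p["T"]); c=T[:3,:3]@np.asarray(X)+T[:3,3]; u=p["mtx"]@c; return u[:2]/u[2]
def save(p,n,s=1,crop=None):
    f=p["frame"][:,:,::-1]
    if crop: f=f[crop[1]:crop[3],crop[0]:crop[2]]
    cv2.imwrite("pics/"+n,cv2.resize(f,None,fx=s,fy=s,interpolation=cv2.INTER_CUBIC))
E
python3 - <<'E'
from h import *
s=arm.observe(); print({k:np.round(v,3).tolist() for k,v in s.items()})
Z=dict(jig=0,dowel_right=.018,dowel_left=.018,end_stop=.018,cam_pivot=.018,lever_grip=.064,bracket=0,bits_tin=0,pencil=0,tape_measure=0,screw_tin=0,offcut_2=0)
for n in ["top","scene"]:
    p=arm.get_image(n); save(p,n+"0.png",1.25)
    print(n,p["T"][:3,3].round(3))
    for k,z in Z.items():
        for r in arm.place_of(k,p)[:1]: print(k,round(r["conf"],2),(np.array(r["centre"])*[640,400]).round(1),ray(p,r["centre"],z)[:2].round(4))
E
```

```text
{'clock': 0.0, 'joints': [-1.237, 0.435, 0.025, 1.574, -0.012, 1.134, -0.075], 'dq': [0.001, -0.001, -0.001, 0.0, 0.0, 0.0, -0.001], 'joint_efforts': [0.001, -66.785, 0.986, -31.445, -0.06, 0.043, 0.0], 'position': [0.264, 0.566, 0.226], 'ee_rot': [-0.681, -3.067, 0.003], 'force': [-0.108, -0.317, -0.189], 'ft_torque': [-0.008, 0.017, 0.034], 'gripper_force': 0.0, 'width': 0.999}
top [ 0.071 -0.061  1.638]
jig 0.55 [240.8 205.6] [0.5501 0.2324]
dowel_left 0.26 [210.4 205.9] [0.5396 0.3331]
end_stop 0.69 [360.2 230.8] [ 0.4724 -0.1799]
cam_pivot 0.81 [245.7 220.8] [0.4919 0.208 ]
lever_grip 0.79 [244.8 248.3] [0.3881 0.1955]
bracket 0.55 [361.2 228.9] [ 0.4836 -0.1846]
bits_tin 0.72 [441.2 230.3] [ 0.4896 -0.4571]
pencil 0.48 [185.  255.5] [0.3687 0.4037]
tape_measure 0.92 [460.3 261. ] [ 0.3864 -0.5171]
offcut_2 0.97 [306.9 242.7] [ 0.4284 -0.0019]
scene [0.185 1.46  1.134]
jig 0.97 [309.4 250.8] [0.5543 0.2249]
dowel_right 0.57 [293.6 252.4] [0.5975 0.2654]
dowel_left 0.39 [294.1 251.1] [0.598  0.2588]
end_stop 0.7 [303.9 270.5] [0.5397 0.3407]
cam_pivot 0.62 [324.9 246.8] [0.5027 0.2117]
lever_grip 0.58 [352.7 235.3] [0.4135 0.1832]
bracket 0.6 [354.2 191.2] [ 0.4776 -0.1668]
bits_tin 0.69 [367.4 157.6] [ 0.4733 -0.4411]
pencil 0.51 [303.6 270.4] [0.5464 0.3223]
screw_tin 0.6 [267.6 211.7] [0.7688 0.0492]
offcut_2 0.58 [356.7 218.3] [0.4329 0.006 ]
```

View pics/top0.png

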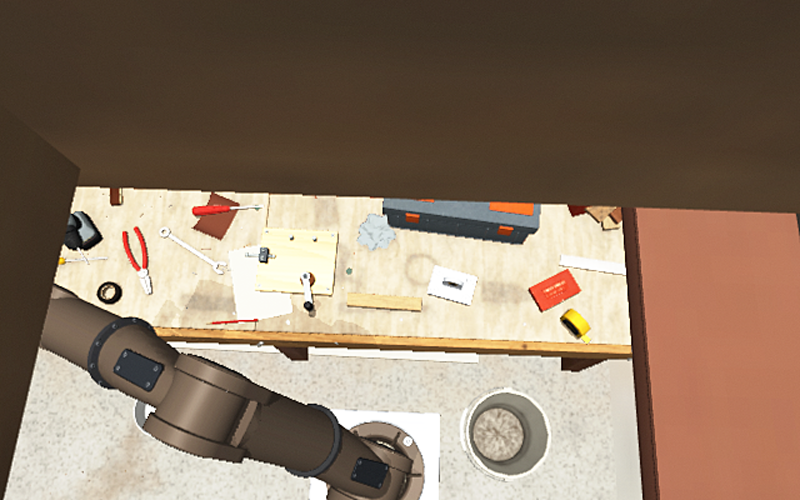

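View pics/scene0.png

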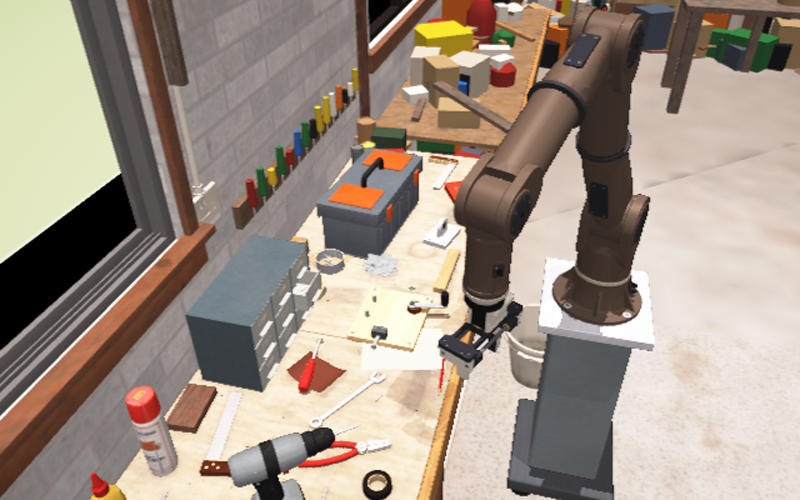

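The top view shows the jig at about (295,262), with the end stop at (263,255), dowels at (292,239) and (316,238), and the lever grip at (308,305). The bracket is at (453,285), with its lug along the image's x axis. The scene view agrees. Next I'll move over the jig to use the wrist camera.

>>> carry_out:
  claw: [9.18, 9.18, 9.18, 9.18, 9.18, 9.18, 9.18, 9.18, 9.18, 9.18]
  delta_pos:
    - [0, 0, -1.5]
    - [0, 0, -1.5]
    - [0, 0, -1.5]
    - [0, 0, -1.5]
    - [0, 0, -1.5]
    - [0, 0, -1.5]
    - [0, 0, -1.5]
    - [0, 0, -1.5]
    - [0, 0, 0]
    - [0, 0, 0]
  angular:
    - [0, 0, 0.142]
    - [0, 0, 0.142]
    - [0, 0, 0.142]
    - [0, 0, 0.142]
    - [0, 0, 0.142]
    - [0, 0, 0.142]
    - [0, 0, 0.142]
    - [0, 0, 0.142]
    - [0, 0, 0]
    - [0, 0, 0]

```text
clock: 2.3
position: [0.2643, 0.5663, 0.3464]
ee_rot: [2.219, 2.224, 0.0]
force: [0.4, 0.7, -0.5]
width: 0.999
gripper_force: 0.0
```

>>> carry_out:
  claw: [9.18, 9.18, 9.18, 9.18, 9.18, 9.18, 9.18, 9.18, 9.18, 9.18, 9.18, 9.18, 9.18, 9.18, 9.18, 9.18, 9.18, 9.18]
  delta_pos:
    - [-2, 1.3, 0]
    - [-2, 1.3, 0]
    - [-2, 1.3, 0]
    - [-2, 1.3, 0]
    - [-2, 1.3, 0]
    - [-2, 1.3, 0]
    - [-2, 1.3, 0]
    - [-2, 1.3, 0]
    - [-2, 1.3, 0]
    - [-2, 1.3, 0]
    - [-2, 1.3, 0]
    - [-2, 1.3, 0]
    - [-2, 1.3, 0]
    - [-2, 1.3, 0]
    - [-2, 1.3, 0]
    - [-2, 1.3, 0]
    - [-2, 1.3, 0]
    - [0, 0, 0]
  angular:
    - [0, 0, 0]
    - [0, 0, 0]
    - [0, 0, 0]
    - [0, 0, 0]
    - [0, 0, 0]
    - [0, 0, 0]
    - [0, 0, 0]
    - [0, 0, 0]
    - [0, 0, 0]
    - [0, 0, 0]
    - [0, 0, 0]
    - [0, 0, 0]
    - [0, 0, 0]
    - [0, 0, 0]
    - [0, 0, 0]
    - [0, 0, 0]
    - [0, 0, 0]
    - [0, 0, 0]

```text
clock: 4.1
position: [0.4861, 0.222, 0.3459]
ee_rot: [2.225, 2.216, -0.002]
force: [0.4, -0.1, -0.0]
width: 1.0
gripper_force: 0.0
```

Run:
```python
from h import *
s=arm.observe(); print(s["clock"],s["position"],R.from_rotvec(s["ee_rot"]).as_matrix().round(3).tolist(),s["joints"])
p=arm.get_image("wrist"); save(p,"w1.png",1.25); print(p["T"].round(3).tolist())
Z=dict(jig=0,dowel_right=.018,dowel_left=.018,end_stop=.018,cam_pivot=.018,lever_grip=.064)
for k,z in Z.items():
    for r in arm.place_of(k,p)[:2]: print(k,round(r["conf"],2),(np.array(r["centre"])*[640,400]).round(1),ray(p,r["centre"],z)[:2].round(4))
```

```text
4.1 [0.48605053 0.22201636 0.34588104] [[0.004, 1.0, -0.0], [1.0, -0.004, -0.002], [-0.002, -0.0, -1.0]] [-0.90702271  0.20881547  0.47198655  1.62824927 -0.0953201   1.32889955
 -0.42454991]
[[1.0, -0.004, -0.002, 0.486], [-0.005, -0.949, -0.314, 0.308], [-0.0, 0.314, -0.949, 0.504], [0.0, 0.0, 0.0, 1.0]]
jig 0.69 [358.5 140.6] [0.5559 0.236 ]
dowel_right 0.65 [388.9 166.7] [0.6042 0.1965]
dowel_left 0.61 [391.2 120. ] [0.6024 0.2698]
dowel_left 0.16 [387.3 163.8] [0.6012 0.2012]
end_stop 0.89 [355.1  81. ] [0.5449 0.3264]
cam_pivot 0.95 [319.5 155.4] [0.4921 0.2153]
lever_grip 0.92 [256.9 177.1] [0.399  0.1922]
```

View pics/w1.png

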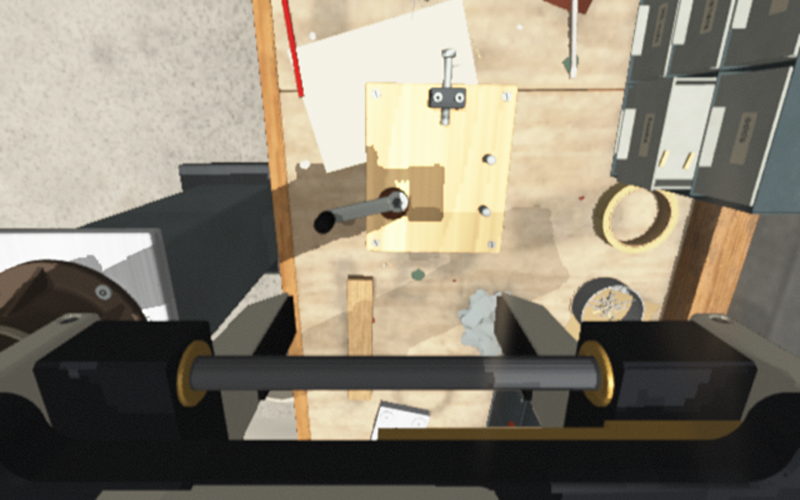

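The wrist view shows the whole jig. Board corners are near (367,82), (517,87), (500,252) and (367,250). Dowels are at (488,158) and (484,210), the screw tip near (446,122), and the lever is open, pointing to (325,222). I'll fit the jig pose next.

Run:
```python
from h import *
from scipy.optimize import least_squares
p=arm.get_image("wrist")
P={}
for k in ["dowel_right","dowel_left","end_stop","cam_pivot"]:
    P[k]=np.array(arm.place_of(k,p)[0]["centre"])*[640,400]
M={"dowel_right":(46,-32,18),"dowel_left":(46,32,18),"end_stop":(-10,100,18),"cam_pivot":(-65,-20,18)}
J=lambda q,m:[q[0]+np.cos(q[2])*m[0]/1e3-np.sin(q[2])*m[1]/1e3,q[1]+np.sin(q[2])*m[0]/1e3+np.cos(q[2])*m[1]/1e3,m[2]/1e3]
r=arm.trace("jig",p)[0]["region"].astype(np.uint8)
cs=np.array([(-105,117),(75,117),(75,-93),(-105,-93)])
h,_=cv2.findContours(r,0,2); c=max(h,key=cv2.contourArea); ap=cv2.approxPolyDP(cv2.convexHull(c),6,True)[:,0]; print(ap.tolist())
# edges of board from contour: fit pose so contour points of hull lie on rect boundary
hull=c[:,0].astype(float)
W=np.array([ray(p,(a/[640,400]),.018)[:2] for a in hull])
def loc(q,W):
    d=W-q[:2]; c_,s_=np.cos(q[2]),np.sin(q[2]); return np.c_[c_*d[:,0]+s_*d[:,1],-s_*d[:,0]+c_*d[:,1]]*1e3
def res(q):
    L=loc(q,W); dx=np.minimum(abs(L[:,0]+105),abs(L[:,0]-75)); dy=np.minimum(abs(L[:,1]-117),abs(L[:,1]+93)); return np.minimum(dx,dy)
q=least_squares(res,[.555,.233,-.03],loss="soft_l1",x_scale=[.01,.01,.1],diff_step=1e-4).x
print("edge",q, np.median(res(q)))
q2=least_squares(lambda q:np.ravel([proj(p,J(q,M[k]))-P[k] for k in M]),q,loss="soft_l1").x; print("pts",q2)
for k in M: print(k,loc(q,ray(p,P[k]/[640,400],.018)[None,:2]).round(1))
print("tip27",loc(q,ray(p,np.array([356.5,98.5])/[640,400],.027)[None,:2]).round(1))
f=p["frame"][60:210,250:420,::-1]; f=cv2.resize(f,None,fx=4,fy=4,interpolation=cv2.INTER_CUBIC)
for x,y in list(cs)+[(46,32),(46,-32),(-65,-20)]:
    u=(proj(p,J(q,(x,y,18)))-[250,60])*4; cv2.circle(f,tuple(int(v) for v in u),3,(0,0,255),-1)
for y in range(45,80,5):
    u=(proj(p,J(q,(-10,y,27)))-[250,60])*4; cv2.circle(f,tuple(int(v) for v in u),2,(255,0,0),-1)
cv2.imwrite("pics/w2.png",f)
```

```text
[[414, 74], [399, 205], [295, 203], [253, 188], [296, 70], [364, 44]]
edge [ 0.55197098  0.25611285 -0.06220058] 6.06084908746503
pts [ 0.55403232  0.23323345 -0.04413894]
dowel_right [[ 50.2 -54.4]]
dowel_left [[44.  12.3]]
end_stop [[-7.  69.3]]
cam_pivot [[-60.1 -42.6]]
tip27 [[-10.6  50.7]]
```

View pics/w2.png

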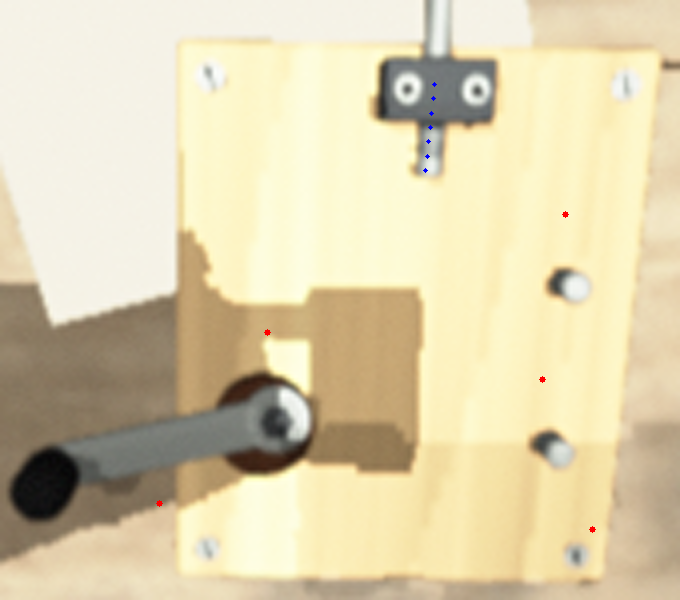

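The contour fit was thrown off by the lever. I'll refit from the corners and dowel tops read off this 4x crop: corners (180,41), (660,50), (605,580), (181,575), dowel tops (576,287) and (559,455), tip (428,177).

```bash
cat >> h.py <<'E'
def J(q,m):
    m=np.array(m)/1e3; c,s=np.cos(q[2]),np.sin(q[2]); return np.array([q[0]+c*m[0]-s*m[1],q[1]+s*m[0]+c*m[1],m[2]])
def loc(q,w):
    d=np.asarray(w)[:2]-q[:2]; c,s=np.cos(q[2]),np.sin(q[2]); return np.array([c*d[0]+s*d[1],-s*d[0]+c*d[1]])*1e3
E
python3 - <<'E'
from h import *
from scipy.optimize import least_squares
p=arm.get_image("wrist")
M=[((180,41),(-105,117,18)),((660,50),(75,117,18)),((605,580),(75,-93,18)),((181,575),(-105,-93,18)),((576,287),(46,32,40)),((559,455),(46,-32,40))]
px=[np.array(a)/4+[250,60] for a,_ in M]
f=lambda q:np.ravel([proj(p,J(q,m))-u for u,(_,m) in zip(px,M)])
r=least_squares(f,[.555,.233,-.03],x_scale=[.01,.01,.1]); q=r.x
print(q,f(q).round(2))
L=lambda u,z:loc(q,ray(p,(np.array(u)/4+[250,60])/[640,400],z)).round(1)
print("tip",L((428,177),.027),L((428,177),.032),"piv",L((279,418),.045),"grip",L((45,483),.084))
np.save("jig.npy",q)
g=L((45,483),.084)-[-65,-20]; print(np.degrees(np.arctan2(g[1],g[0]))%360,np.hypot(*g))
t=arm.get_image("top")
for k in ["bracket"]:
    r=arm.trace(k,t)[0]; m=r["region"].astype(np.uint8); print(r["conf"],m.sum())
    W=np.array([ray(t,np.array(a[::-1])/[640,400],.016)[:2] for a in np.argwhere(m)],np.float32)*1000
    print(cv2.minAreaRect(W))
E
```

```text
[ 0.55544167  0.22797425 -0.01833913] [-1.33 -0.44  0.95 -0.6   0.04  0.96 -0.78  0.62  0.39  0.13  0.69 -0.09]
tip [-10.3  70.2] [-11.   70.4] piv [-64.3 -18.2] grip [-147.5  -34.4]
189.90097390476498 83.74729846389076
0.84 841
((483.3080139160156, -185.75755310058594), (120.56859588623047, 85.61307525634766), 75.99434661865234)
```

>>> carry_out:
  claw: [9.18, 9.18, 9.18, 9.18, 9.18, 9.18, 9.18, 9.18, 9.18, 9.18, 9.18, 9.18, 9.18, 9.18, 9.18, 9.18, 9.18, 9.18, 9.18]
  delta_pos:
    - [-2.6, 0, 0]
    - [-2.6, 0, 0]
    - [-2.6, 0, 0]
    - [-2.6, 0, 0]
    - [-2.6, 0, 0]
    - [-2.6, 0, 0]
    - [-2.6, 0, 0]
    - [-2.6, 0, 0]
    - [-2.6, 0, 0]
    - [-2.6, 0, 0]
    - [-2.6, 0, 0]
    - [-2.6, 0, 0]
    - [-2.6, 0, 0]
    - [-2.6, 0, 0]
    - [-2.6, 0, 0]
    - [-2.6, 0, 0]
    - [-2.6, 0, 0]
    - [0, 0, 0]
    - [0, 0, 0]
  angular:
    - [0, 0, 0]
    - [0, 0, 0]
    - [0, 0, 0]
    - [0, 0, 0]
    - [0, 0, 0]
    - [0, 0, 0]
    - [0, 0, 0]
    - [0, 0, 0]
    - [0, 0, 0]
    - [0, 0, 0]
    - [0, 0, 0]
    - [0, 0, 0]
    - [0, 0, 0]
    - [0, 0, 0]
    - [0, 0, 0]
    - [0, 0, 0]
    - [0, 0, 0]
    - [0, 0, 0]
    - [0, 0, 0]

```text
clock: 6.8
position: [0.4836, -0.2164, 0.3466]
ee_rot: [-2.225, -2.217, 0.0]
force: [0.4, -0.1, -0.1]
width: 1.0
gripper_force: 0.0
```

Run:
```python
from h import *
s=arm.observe(); print(s["clock"],s["position"],s["joints"].round(2))
p=arm.get_image("wrist")
r=arm.trace("bracket",p)[0]; m=r["region"].astype(np.uint8); print(r["conf"],m.sum())
W=np.array([ray(p,np.array(a[::-1])/[640,400],.016)[:2] for a in np.argwhere(m)],np.float32)*1000
print(cv2.minAreaRect(W)); 
for r in arm.place_of("bracket",p)[:1]: print(r["conf"],ray(p,r["centre"],0).round(4))
ys,xs=np.nonzero(m); b=(max(xs.min()-20,0),max(ys.min()-20,0),min(xs.max()+20,640),min(ys.max()+20,400)); print(b)
save(p,"w3.png",4,b)
```

```text
6.8 [ 0.48364646 -0.21644595  0.34664166] [-0.29  0.22  0.77  1.65 -0.16  1.33  0.5 ]
0.8 4080
((486.0115051269531, -185.71524047851562), (122.57594299316406, 82.62386322021484), 75.99223327636719)
0.85 [ 0.4838 -0.188   0.    ]
(np.int64(265), np.int64(67), np.int64(372), np.int64(194))
```

View pics/w3.png

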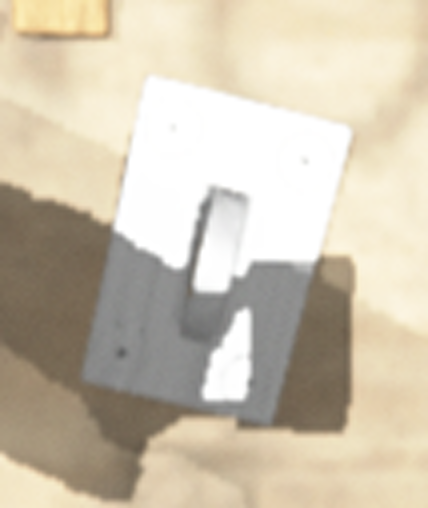

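The crop shows the bracket's plate with corners (148,76), (352,130), (273,425) and (84,381), and the lug at its centre. That matches the trace: centre (485.5, -186), yaw -0.245. Now I'll go above it and descend.

>>> carry_out:
  claw: [9.18, 9.18, 9.18, 9.18, 9.18, 9.18, 9.18, 9.18, 9.18, 9.18, 9.18, 9.18, 9.18, 9.18, 9.18, 9.18, 9.18, 9.18]
  delta_pos:
    - [1.5, 0.1, 0]
    - [1.5, 0.1, 0]
    - [0, 0, 0]
    - [0, 0, 0]
    - [0, 0, 2.6]
    - [0, 0, 2.6]
    - [0, 0, 2.6]
    - [0, 0, 2.6]
    - [0, 0, 2.6]
    - [0, 0, 2.6]
    - [0, 0, 2.6]
    - [0, 0, 2.6]
    - [0, 0, 2.6]
    - [0, 0, 2.6]
    - [0, 0, 2]
    - [0, 0, 0]
    - [0, 0, 0]
    - [0, 0, 0]
  angular:
    - [0, 0, 0]
    - [0, 0, 0]
    - [0, 0, 0.122]
    - [0, 0, 0.122]
    - [0, 0, 0]
    - [0, 0, 0]
    - [0, 0, 0]
    - [0, 0, 0]
    - [0, 0, 0]
    - [0, 0, 0]
    - [0, 0, 0]
    - [0, 0, 0]
    - [0, 0, 0]
    - [0, 0, 0]
    - [0, 0, 0]
    - [0, 0, 0]
    - [0, 0, 0]
    - [0, 0, 0]

```text
clock: 8.75
position: [0.4868, -0.1861, 0.0678]
ee_rot: [2.476, 1.932, 0.002]
force: [0.6, -1.0, 0.9]
width: 0.998
gripper_force: 0.0
```

>>> carry_out:
  claw: [9.18, 9.18, 9.18, 9.18, 9.18, 0.5, 0.5, 0.5, 0.5, 0.5, 0.5, 0.5, 0.5, 0.5, 0.5, 0.5, 0.5]
  delta_pos:
    - [0, -0.1, 1.5]
    - [0, 0, 1.5]
    - [0, 0, 1]
    - [0, 0, 0.5]
    - [0, 0, 0]
    - [0, 0, 0]
    - [0, 0, 0]
    - [0, 0, 0]
    - [0, 0, 0]
    - [0, 0, 0]
    - [0, 0, 0]
    - [0, 0, 0]
    - [0, 0, 0]
    - [0, 0, 0]
    - [0, 0, 0]
    - [0, 0, 0]
    - [0, 0, 0]
  angular:
    - [0, 0, 0]
    - [0, 0, 0]
    - [0, 0, 0]
    - [0, 0, 0]
    - [0, 0, 0]
    - [0, 0, 0]
    - [0, 0, 0]
    - [0, 0, 0]
    - [0, 0, 0]
    - [0, 0, 0]
    - [0, 0, 0]
    - [0, 0, 0]
    - [0, 0, 0]
    - [0, 0, 0]
    - [0, 0, 0]
    - [0, 0, 0]
    - [0, 0, 0]
  force: 30

```text
clock: 10.45
position: [0.4852, -0.186, 0.0218]
ee_rot: [2.477, 1.932, 0.0]
force: [1.8, -0.2, -1.0]
width: 0.13
gripper_force: 30.0
```

>>> carry_out:
  claw: [0.5, 0.5, 0.5, 0.5, 0.5, 0.5, 0.5, 0.5, 0.5, 0.5, 0.5, 0.5, 0.5, 0.5, 0.5, 0.5, 0.5, 0.5, 0.5, 0.5]
  delta_pos:
    - [0, 0, -1]
    - [0, 0, -2]
    - [0, 0, -2.5]
    - [0, 0, -2.5]
    - [0, 0, -2]
    - [1, 0.4, -1]
    - [2, 0.4, -1]
    - [2.3, 0.4, -1]
    - [2.3, 0.4, -1]
    - [2.3, 0.4, -1]
    - [2.3, 0.4, -1]
    - [2.3, 0.4, -1]
    - [2.3, 0.4, -1]
    - [2.3, 0.4, -1]
    - [2.3, 0.4, -1]
    - [2.3, 0.4, -1]
    - [2.3, 0.4, -1]
    - [2.3, 0.4, -1]
    - [1, 0, 0]
    - [0, 0, 0]
  angular:
    - [0, 0, 0]
    - [0, 0, 0]
    - [0, 0, 0]
    - [0, 0, -0.114]
    - [0, 0, -0.114]
    - [0, 0, 0]
    - [0, 0, 0]
    - [0, 0, 0]
    - [0, 0, 0]
    - [0, 0, 0]
    - [0, 0, 0]
    - [0, 0, 0]
    - [0, 0, 0]
    - [0, 0, 0]
    - [0, 0, 0]
    - [0, 0, 0]
    - [0, 0, 0]
    - [0, 0, 0]
    - [0, 0, 0]
    - [0, 0, 0]

```text
clock: 12.45
position: [0.5413, 0.1074, 0.2512]
ee_rot: [-2.238, -2.203, 0.002]
force: [0.2, -1.2, -6.3]
width: 0.129
gripper_force: 30.0
```

Run:
```python
from h import *
s=arm.observe(); print(s["clock"],s["position"],s["ee_rot"],s["force"],s["width"])
q=np.load("jig.npy")
p=arm.get_image("wrist")
M=[(-105,117,18),(75,117,18),(75,-93,18),(-105,-93,18),(46,32,40),(46,-32,40),(-10,70,27)]
U=np.array([proj(p,J(q,m)) for m in M]); print(U.round(0).tolist())
np.save("w4crop.npy",[0])
save(p,"w4.png",4,(255,0,455,150))
```

```text
12.45 [0.54125792 0.10736803 0.25119832] [-2.23804895e+00 -2.20340461e+00  1.77873806e-03] [ 0.23798232 -1.16401029 -6.28053637] 0.1289368402601888
[[228.0, -57.0], [399.0, -57.0], [385.0, 143.0], [243.0, 143.0], [370.0, 29.0], [367.0, 92.0], [318.0, -8.0]]
```

View pics/w4.png

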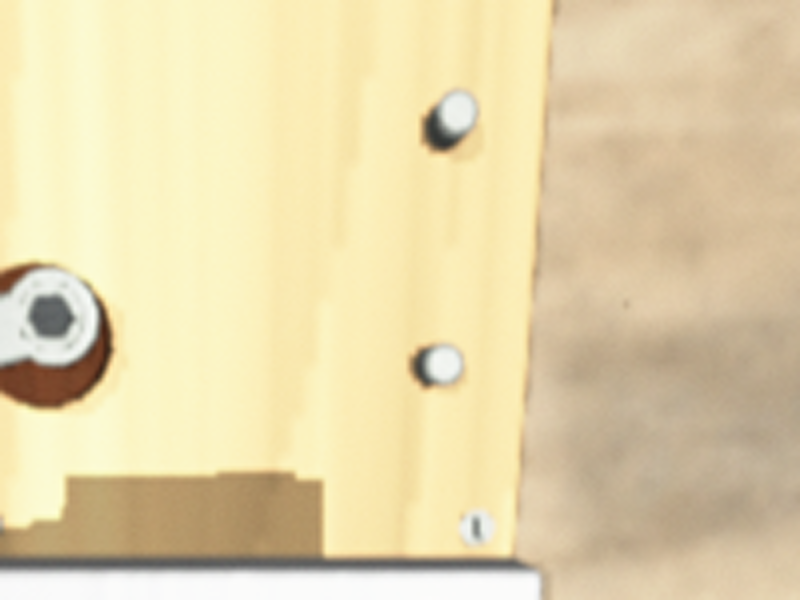

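The crop shows the dowel tops at (459,111) and (442,364), the board's right edge running from (553,0) to (514,555), and the pivot bolt at (50,316). I'll refine the jig pose with these.

Run:
```python
from h import *
q=np.load("jig.npy"); p=arm.get_image("wrist")
g=lambda u,z:ray(p,(np.array(u)/4+[255,0])/[640,400],z)[:2]
a,b=g((459,111),.04),g((442,364),.04); d=a-b
print("dowels",a.round(4),b.round(4),np.hypot(*d),"yaw",np.arctan2(-d[0],d[1]))
e=g((553,0),.018)-g((514,555),.018); print("edge yaw",np.arctan2(-e[0],e[1]))
yaw=np.arctan2(-d[0],d[1]); m=(a+b)/2; print("from dowels",m-.046*np.array([np.cos(yaw),np.sin(yaw)]), "prior",q)
for u,z in [((459,111),.04),((442,364),.04),((50,316),.048),((553,0),.018),((514,555),.018)]: print(loc(q,g(u,z)).round(1))
```

```text
dowels [0.6015 0.2583] [0.599  0.1943] 0.06412822148133945 yaw -0.038511141392099685
edge yaw -0.02002620807952514
from dowels [0.55425623 0.22808046] prior [ 0.55544167  0.22797425 -0.01833913]
[45.5 31.2]
[ 44.2 -32.9]
[-65.4 -20.5]
[73.4 62.7]
[ 73.1 -89.7]
```

>>> carry_out:
  claw: [0.5, 0.5, 0.5, 0.5, 0.5, 0.5, 0.5, 0.5, 0.5, 0.5, 0.5, 0.5, 0.5, 0.5, 0.5, 0.5, 0.5, 0.5]
  delta_pos:
    - [1, 0.1, 0]
    - [2, 0.1, 0]
    - [2, 0.1, 0]
    - [2, 0.1, 0]
    - [2, 0.1, 0]
    - [1.6, 0.1, 0]
    - [0.65, 0, 0]
    - [0, 0, 0]
    - [0, 0, 2]
    - [0, 0, 2.2]
    - [0, 0, 2.2]
    - [0, 0, 2.2]
    - [0, 0, 2.2]
    - [0, 0, 2.2]
    - [0, 0, 2]
    - [0, 0, 1]
    - [0, 0, 0]
    - [0, 0, 0]
  angular:
    - [0, 0, 0.009]
    - [0, 0, 0]
    - [0, 0, 0]
    - [0, 0, 0]
    - [0, 0, 0]
    - [0, 0, 0]
    - [0, 0, 0]
    - [0, 0, 0]
    - [0, 0, 0]
    - [0, 0, 0]
    - [0, 0, 0]
    - [0, 0, 0]
    - [0, 0, 0]
    - [0, 0, 0]
    - [0, 0, 0]
    - [0, 0, 0]
    - [0, 0, 0]
    - [0, 0, 0]

```text
clock: 14.35
position: [0.5518, 0.218, 0.0925]
ee_rot: [2.252, 2.19, 0.001]
force: [-0.1, 0.1, -5.8]
width: 0.129
gripper_force: 30.0
```

Run:
```python
from h import *
np.save("jig.npy",[.5547,.2277,-.025])
q=np.load("jig.npy")
s=arm.observe(); print(s["clock"],s["position"],loc(q,s["position"]),s["ee_rot"],s["force"])
p=arm.get_image("wrist"); save(p,"w5.png",1.25)
```

```text
14.35 [0.55180397 0.2180104  0.09252528] [-2.65291018 -9.75896787] [2.25164287e+00 2.18997108e+00 1.20189642e-03] [-0.11553677  0.10610856 -5.8098089 ]
```

View pics/w5.png

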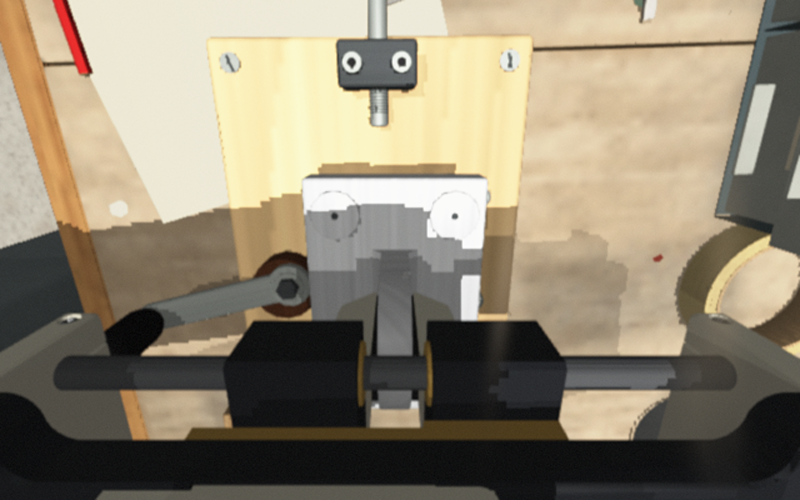

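The view shows the bracket squarely over the board with a clear gap to the screw tip at (380,125), and dowels just behind its right edge near x=488. I'll shift 2 mm towards the cam and lower it.

>>> carry_out:
  claw: [0.5, 0.5, 0.5, 0.5, 0.5, 0.5, 0.5]
  delta_pos:
    - [0, -0.2, 0]
    - [0, 0, 1.2]
    - [0, 0, 1.5]
    - [0, 0, 1.2]
    - [0, 0, 0.6]
    - [0, 0, 0.3]
    - [0, 0, 0]
  angular:
    - [0, 0, 0]
    - [0, 0, 0]
    - [0, 0, 0]
    - [0, 0, 0]
    - [0, 0, 0]
    - [0, 0, 0]
    - [0, 0, 0]

```text
clock: 15.1
position: [0.549, 0.2183, 0.0432]
ee_rot: [-2.251, -2.191, 0.001]
force: [0.8, -0.5, -5.1]
width: 0.132
gripper_force: 30.0
```

>>> carry_out:
  claw: [0.5, 0.5, 0.5, 0.5]
  delta_pos:
    - [0, 0, 0.15]
    - [0, 0, 0.1]
    - [0, 0, 0]
    - [0, 0, 0]
  angular:
    - [0, 0, 0]
    - [0, 0, 0]
    - [0, 0, 0]
    - [0, 0, 0]

```text
clock: 15.5
position: [0.5493, 0.2186, 0.0415]
ee_rot: [2.251, 2.191, 0.001]
force: [0.3, 0.1, -4.8]
width: 0.132
gripper_force: 30.0
```

>>> carry_out:
  claw: [0.5, 0.5, 0.5]
  delta_pos:
    - [0, 0, 0.1]
    - [0, 0, 0.1]
    - [0, 0, 0]
  angular:
    - [0, 0, 0]
    - [0, 0, 0]
    - [0, 0, 0]

```text
clock: 15.8
position: [0.5493, 0.2186, 0.0398]
ee_rot: [-2.251, -2.191, -0.001]
force: [-2.5, -1.0, 3.3]
width: 0.13
gripper_force: 30.0
```

>>> carry_out:
  claw: [0.5, 0.5, 0.5, 0.5, 0.5]
  delta_pos:
    - [0, 0.1, 0]
    - [0, 0.1, 0]
    - [0, 0.1, 0]
    - [0, 0, 0]
    - [0, 0, 0]
  angular:
    - [0, 0, 0]
    - [0, 0, 0]
    - [0, 0, 0]
    - [0, 0, 0]
    - [0, 0, 0]

```text
clock: 16.3
position: [0.5505, 0.2187, 0.0399]
ee_rot: [-2.249, -2.19, 0.002]
force: [-9.8, -0.5, 13.0]
width: 0.131
gripper_force: 30.0
```

```bash
cat > o.py <<'E'
from h import *
s=arm.observe(); f=R.from_rotvec(s["ee_rot"]).as_matrix(); q=np.load("jig.npy")
print(s["clock"],s["position"].round(4),"jig",loc(q,s["position"]).round(1),"yaw",np.arctan2(f[1,1],f[0,1]).round(4),"F",s["force"].round(2),"M",s["ft_torque"].round(3),s["width"].round(3))
E
python3 o.py
```

```text
Traceback (most recent call last):
  File "o.py", line 3, in <module>
    print(s["clock"],s["position"].round(4),"jig",loc(q,s["position"]).round(1),"yaw",np.arctan2(f[1,1],f[0,1]).round(4),"F",s["force"].round(2),"M",s["ft_torque"].round(3),s["width"].round(3))
                                                                                                                                                                             ^^^^^^^^^^^^^^^^
AttributeError: 'float' object has no attribute 'round'
```

>>> carry_out:
  claw: [0.5, 0.5, 0.5]
  delta_pos:
    - [0, 0, -0.1]
    - [0, 0, 0]
    - [0, 0, 0]
  angular:
    - [0, 0, 0]
    - [0, 0, 0]
    - [0, 0, 0]

```text
clock: 16.6
position: [0.5523, 0.2183, 0.04]
ee_rot: [2.251, 2.191, 0.0]
force: [0.3, -0.8, -6.0]
width: 0.128
gripper_force: 30.0
```

```bash
sed -i 's/,s\["width"\].round(3)//' o.py; python3 o.py
```

```text
16.6 [0.5523 0.2183 0.04  ] jig [-2.2 -9.4] yaw -0.0272 F [ 0.32 -0.81 -6.  ] M [-0.092  0.068 -0.004]
```

>>> carry_out:
  claw: [0.5, 0.5, 0.5, 0.5]
  delta_pos:
    - [0, 0.1, 0]
    - [0, 0.05, 0]
    - [0, 0, 0]
    - [0, 0, 0]
  angular:
    - [0, 0, 0]
    - [0, 0, 0]
    - [0, 0, 0]
    - [0, 0, 0]

```text
clock: 17.0
position: [0.5537, 0.2183, 0.0402]
ee_rot: [2.251, 2.191, -0.0]
force: [-0.4, 0.2, -5.8]
width: 0.13
gripper_force: 30.0
```

```bash
python3 o.py
```

```text
17.0 [0.5537 0.2183 0.0402] jig [-0.8 -9.4] yaw -0.0271 F [-0.4   0.19 -5.75] M [-0.106  0.048  0.024]
```

>>> carry_out:
  claw: [0.5, 0.5, 0.5, 0.5]
  delta_pos:
    - [0, 0.06, 0]
    - [0, 0.06, 0]
    - [0, 0, 0]
    - [0, 0, 0]
  angular:
    - [0, 0, 0]
    - [0, 0, 0]
    - [0, 0, 0]
    - [0, 0, 0]

```text
clock: 17.4
position: [0.554, 0.2183, 0.04]
ee_rot: [-2.25, -2.191, 0.002]
force: [-3.9, -0.5, -4.8]
width: 0.128
gripper_force: 30.0
```

```bash
python3 o.py
```

```text
17.4 [0.554  0.2183 0.04  ] jig [-0.4 -9.5] yaw -0.0269 F [-3.93 -0.49 -4.8 ] M [-0.155  1.118  0.175]
```

Mz places the contact about 45 mm to the left of the TCP, so only the left dowel touches. I'll turn slightly counter-clockwise to bring the right side onto its dowel.

>>> carry_out:
  claw: [0.5, 0.5, 0.5, 0.5]
  delta_pos:
    - [0, 0.04, 0]
    - [0, 0.04, 0]
    - [0, 0, 0]
    - [0, 0, 0]
  angular:
    - [0, 0, -0.007]
    - [0, 0, -0.006]
    - [0, 0, 0]
    - [0, 0, 0]

```text
clock: 17.8
position: [0.5542, 0.2181, 0.04]
ee_rot: [-2.236, -2.204, 0.003]
force: [-7.6, -0.6, -2.5]
width: 0.131
gripper_force: 30.0
```

```bash
python3 o.py
```

```text
17.8 [0.5542 0.2181 0.04  ] jig [-0.3 -9.6] yaw -0.0144 F [-7.63 -0.62 -2.46] M [-0.229  1.723 -0.213]
```

>>> carry_out:
  claw: [0.5, 0.5, 0.5]
  delta_pos:
    - [0, 0, 0]
    - [0, 0, 0]
    - [0, 0, 0]
  angular:
    - [0, 0, 0.005]
    - [0, 0, 0]
    - [0, 0, 0]

```text
clock: 18.1
position: [0.5542, 0.2182, 0.04]
ee_rot: [-2.241, -2.199, 0.003]
force: [-6.8, -0.2, -2.5]
width: 0.129
gripper_force: 30.0
```

```bash
python3 o.py
```

```text
18.1 [0.5542 0.2182 0.04  ] jig [-0.3 -9.5] yaw -0.019 F [-6.83 -0.24 -2.46] M [-0.18   1.745  0.011]
```

Mz is now about zero, so both dowels carry load. I'll slide along them.

>>> carry_out:
  claw: [0.5, 0.5, 0.5, 0.5, 0.5, 0.5, 0.5, 0.5]
  delta_pos:
    - [0.2, 0, 0]
    - [0.25, 0, 0]
    - [0.25, 0, 0]
    - [0.25, 0, 0]
    - [0.25, 0, 0]
    - [0.2, 0, 0]
    - [0, 0, 0]
    - [0, 0, 0]
  angular:
    - [0, 0, 0]
    - [0, 0, 0]
    - [0, 0, 0]
    - [0, 0, 0]
    - [0, 0, 0]
    - [0, 0, 0]
    - [0, 0, 0]
    - [0, 0, 0]

```text
clock: 18.9
position: [0.5544, 0.2308, 0.04]
ee_rot: [-2.243, -2.198, 0.005]
force: [-9.1, -4.6, 0.6]
width: 0.128
gripper_force: 30.0
```

```bash
python3 o.py
```

```text
18.9 [0.5544 0.2308 0.04  ] jig [-0.3  3.1] yaw -0.02 F [-9.14 -4.57  0.63] M [-0.924  1.774 -0.086]
```

>>> carry_out:
  claw: [0.5, 0.5, 0.5, 0.5]
  delta_pos:
    - [0.1, -0.02, -0.03]
    - [0.1, 0, 0]
    - [0, 0, 0]
    - [0, 0, 0]
  angular:
    - [0, 0, 0]
    - [0, 0, 0]
    - [0, 0, 0]
    - [0, 0, 0]

```text
clock: 19.3
position: [0.5545, 0.2339, 0.0401]
ee_rot: [-2.242, -2.199, 0.003]
force: [-5.8, -0.5, -5.5]
width: 0.126
gripper_force: 30.0
```

```bash
python3 o.py
```

```text
19.3 [0.5545 0.2339 0.0401] jig [-0.4  6.2] yaw -0.0192 F [-5.76 -0.51 -5.55] M [-0.369  1.429 -0.034]
```

Free again, so that was friction. I'll continue in small steps towards the tip.

>>> carry_out:
  claw: [0.5, 0.5, 0.5, 0.5]
  delta_pos:
    - [0.1, 0, 0]
    - [0.1, 0, 0]
    - [0, 0, 0]
    - [0, 0, 0]
  angular:
    - [0, 0, 0]
    - [0, 0, 0]
    - [0, 0, 0]
    - [0, 0, 0]

```text
clock: 19.7
position: [0.5545, 0.2358, 0.04]
ee_rot: [-2.242, -2.199, 0.004]
force: [-5.5, -1.9, -5.0]
width: 0.129
gripper_force: 30.0
```

>>> carry_out:
  claw: [0.5, 0.5, 0.5, 0.5]
  delta_pos:
    - [0.08, 0, 0]
    - [0.07, 0, 0]
    - [0, 0, 0]
    - [0, 0, 0]
  angular:
    - [0, 0, 0]
    - [0, 0, 0]
    - [0, 0, 0]
    - [0, 0, 0]

```text
clock: 20.1
position: [0.5545, 0.2372, 0.04]
ee_rot: [-2.242, -2.199, 0.004]
force: [-5.9, -0.9, -4.4]
width: 0.129
gripper_force: 30.0
```

```bash
python3 o.py
```

```text
20.1 [0.5545 0.2372 0.04  ] jig [-0.4  9.5] yaw -0.0194 F [-5.91 -0.91 -4.4 ] M [-0.457  1.366 -0.107]
```

>>> carry_out:
  claw: [0.5, 0.5, 0.5, 0.5]
  delta_pos:
    - [0.08, 0, 0]
    - [0.07, 0, 0]
    - [0, 0, 0]
    - [0, 0, 0]
  angular:
    - [0, 0, 0]
    - [0, 0, 0]
    - [0, 0, 0]
    - [0, 0, 0]

```text
clock: 20.5
position: [0.5546, 0.2382, 0.0401]
ee_rot: [-2.243, -2.199, 0.004]
force: [-5.6, -4.0, -3.6]
width: 0.133
gripper_force: 30.0
```

>>> carry_out:
  claw: [0.5, 0.5, 0.5, 0.5]
  delta_pos:
    - [0.08, 0, 0]
    - [0.07, 0, 0]
    - [0, 0, 0]
    - [0, 0, 0]
  angular:
    - [0, 0, 0]
    - [0, 0, 0]
    - [0, 0, 0]
    - [0, 0, 0]

```text
clock: 20.9
position: [0.5546, 0.2382, 0.0401]
ee_rot: [-2.244, -2.198, 0.006]
force: [-7.4, -7.0, -1.7]
width: 0.13
gripper_force: 30.0
```

```bash
python3 o.py
```

```text
20.9 [0.5546 0.2382 0.0401] jig [-0.4 10.5] yaw -0.0208 F [-7.36 -7.03 -1.72] M [-1.445  1.591 -0.028]
```

The bracket stopped at jig y of about 10.5, with roughly 6 N on the screw and both dowels equally loaded. I'll release and rise.

>>> carry_out:
  claw: [2, 3, 4, 4.5, 4.5, 4.5, 4.5, 4.5, 4.5, 4.5, 4.5, 4.5, 4.5, 4.5]
  delta_pos:
    - [0, 0, 0]
    - [0, 0, 0]
    - [0, 0, 0]
    - [0, 0, 0]
    - [0, 0, 0]
    - [0, 0, -0.5]
    - [0, 0, -1.5]
    - [0, 0, -2]
    - [0, 0, -2]
    - [0, 0, -2]
    - [0, 0, -2]
    - [0, 0, -2]
    - [0, 0, 0]
    - [0, 0, 0]
  angular:
    - [0, 0, 0]
    - [0, 0, 0]
    - [0, 0, 0]
    - [0, 0, 0]
    - [0, 0, 0]
    - [0, 0, 0]
    - [0, 0, 0]
    - [0, 0, 0]
    - [0, 0, 0]
    - [0, 0, 0]
    - [0, 0, 0]
    - [0, 0, 0]
    - [0, 0, 0]
    - [0, 0, 0]

```text
clock: 22.3
position: [0.5561, 0.241, 0.1616]
ee_rot: [2.242, 2.2, 0.003]
force: [-0.4, -0.8, -0.2]
width: 0.493
gripper_force: 0.0
```

```bash
python3 - <<'E'
from h import *
np.save("jig.npy",[.5548,.2277,-.0195])
E
python3 o.py
python3 - <<'E'
from h import *
p=arm.get_image("wrist"); save(p,"w6.png",1.25)
E
```

```text
22.3 [0.5561 0.241  0.1616] jig [ 1.1 13.3] yaw -0.019 F [-0.37 -0.82 -0.23] M [-0.122  0.095 -0.043]
```

View pics/w6.png

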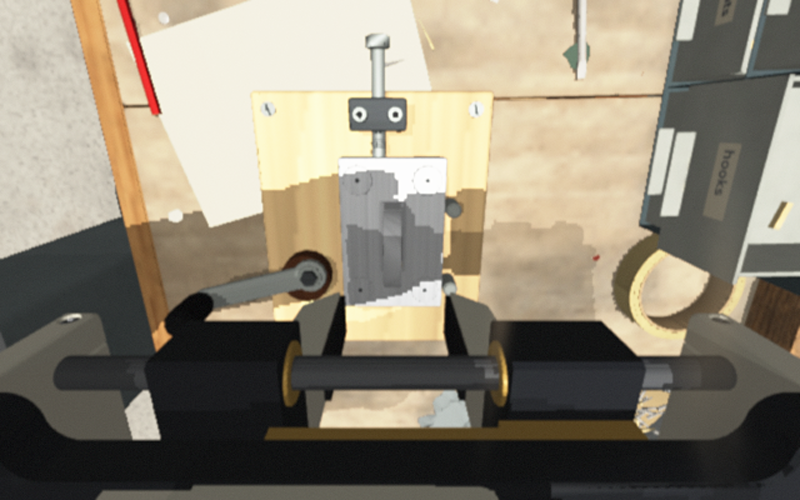

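The view confirms the bracket bears on the screw (380,155) and both dowels (453,208), (448,284), with the lever open. Now to the lever grip.

>>> carry_out:
  claw: [4.5, 6, 7, 7, 7, 7, 7, 7, 7, 7, 7, 7, 7, 7, 7, 7, 7, 7, 7, 7]
  delta_pos:
    - [-0.6, -1.9, 0]
    - [-0.6, -1.9, 0]
    - [-0.6, -1.9, 0]
    - [-0.6, -1.9, 0]
    - [-0.6, -1.9, 0]
    - [-0.6, -1.9, 0]
    - [-0.6, -1.9, 0]
    - [-0.65, -2, 0]
    - [0, 0, 0]
    - [0, 0, 0]
    - [0, 0, 0]
    - [0, 0, 0]
    - [0, 0, 0]
    - [0, 0, 0]
    - [0, 0, 0]
    - [0, 0, 0]
    - [0, 0, 0]
    - [0, 0, 0]
    - [0, 0, 0]
    - [0, 0, 0]
  angular:
    - [0, 0, 0]
    - [0, 0, 0]
    - [0, 0, 0]
    - [0, 0, 0]
    - [0, 0, 0]
    - [0, 0, 0]
    - [0, 0, 0]
    - [0, 0, 0]
    - [0, 0, 0.1396]
    - [0, 0, 0.1396]
    - [0, 0, 0.1396]
    - [0, 0, 0.1396]
    - [0, 0, 0.1396]
    - [0, 0, 0.1396]
    - [0, 0, 0.1396]
    - [0, 0, 0.1396]
    - [0, 0, 0.1396]
    - [0, 0, 0.1396]
    - [0, 0, 0]
    - [0, 0, 0]

```text
clock: 24.35
position: [0.4016, 0.1951, 0.1602]
ee_rot: [3.131, 0.251, -0.001]
force: [0.4, 0.2, -0.5]
width: 0.764
gripper_force: 0.0
```

```bash
python3 o.py
python3 - <<'E'
from h import *
q=np.load("jig.npy")
for n in ["wrist","scene"]:
    p=arm.get_image(n)
    for r in arm.place_of("lever_grip",p)[:2]:
        w=ray(p,r["centre"],.064); l=loc(q,w)-[-65,-20]; print(n,r["conf"],(np.array(r["centre"])*[640,400]).round(),w.round(4),np.degrees(np.arctan2(l[1],l[0]))%360,np.hypot(*l))
    if n=="wrist": save(p,"w7.png",1.25)
E
```

```text
24.35 [0.4016 0.1951 0.1602] jig [-152.5  -35.6] yaw -1.4109 F [ 0.38  0.18 -0.47] M [-0.009  0.188 -0.043]
wrist 0.56 [319. 198.] [0.4017 0.1925 0.064 ] 191.74226966632054 89.21322836501393
scene 0.63 [354. 235.] [0.4076 0.1822 0.064 ] 199.25520247023408 86.15130340704862
```

View pics/w7.png

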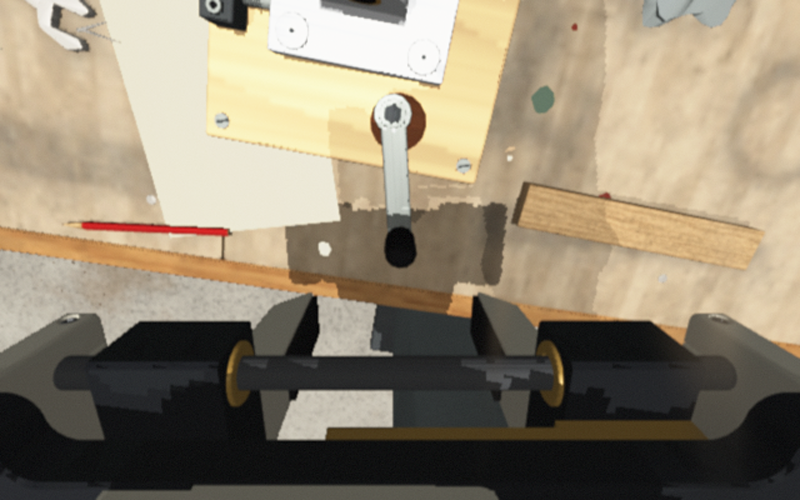

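The grip at (400,247) sits centred between the fingers. I'll descend and close loosely round it.

>>> carry_out:
  claw: [7, 7, 7, 7, 7, 7, 7, 2.3, 2.3, 2.3, 2.3, 2.3, 2.3, 2.3]
  delta_pos:
    - [0, 0, 2]
    - [0, 0, 2.2]
    - [0, 0, 2.2]
    - [0, 0, 2.2]
    - [0, 0, 1.7]
    - [0, 0, 1]
    - [0, 0, 0]
    - [0, 0, 0]
    - [0, 0, 0]
    - [0, 0, 0]
    - [0, 0, 0]
    - [0, 0, 0]
    - [0, 0, 0]
    - [0, 0, 0]
  angular:
    - [0, 0, 0]
    - [0, 0, 0]
    - [0, 0, 0]
    - [0, 0, 0]
    - [0, 0, 0]
    - [0, 0, 0]
    - [0, 0, 0]
    - [0, 0, 0]
    - [0, 0, 0]
    - [0, 0, 0]
    - [0, 0, 0]
    - [0, 0, 0]
    - [0, 0, 0]
    - [0, 0, 0]
  force: 8

```text
clock: 25.95
position: [0.4018, 0.1944, 0.0476]
ee_rot: [3.131, 0.243, -0.0]
force: [-1.4, -5.2, 2.6]
width: 0.261
gripper_force: 2.1
```

```bash
cat > l.py <<'E'
from h import *
s=arm.observe(); f=R.from_rotvec(s["ee_rot"]).as_matrix(); q=np.load("jig.npy")
l=loc(q,s["position"])-[-65,-20]; F=f.T@s["force"]
print(s["clock"],"z",s["position"][2].round(4),"r",np.hypot(*l).round(1),"lever",((np.degrees(np.arctan2(l[1],l[0]))%360-190)*np.pi/180).round(3),"yaw-q",(np.arctan2(f[1,1],f[0,1])-q[2]-np.arctan2(l[1],l[0])).round(3),"Ftool",F.round(1),"w",s["width"],s["gripper_force"])
E
python3 l.py
```

```text
25.95 z 0.0476 r 88.8 lever 0.009 yaw-q 1.562 Ftool [-2.2  4.9 -2.6] w 0.2609681560030103 2.06640032803989
```

>>> carry_out:
  claw: [2.4, 2.4, 2.4, 2.4, 2.4, 2.4, 2.4, 2.4, 2.4, 2.4, 2.4, 2.4]
  delta_pos:
    - [0, 0.22, 0]
    - [0.01, 0.44, 0]
    - [0.01, 0.44, 0]
    - [0.01, 0.44, 0]
    - [0.01, 0.44, 0]
    - [0.01, 0.44, 0]
    - [0.01, 0.44, 0]
    - [0.01, 0.44, 0]
    - [0.01, 0.44, 0]
    - [0.01, 0.44, 0]
    - [0, 0, 0]
    - [0, 0, 0]
  angular:
    - [0, 0, -0.025]
    - [0, 0, -0.05]
    - [0, 0, -0.05]
    - [0, 0, -0.05]
    - [0, 0, -0.05]
    - [0, 0, -0.05]
    - [0, 0, -0.05]
    - [0, 0, -0.05]
    - [0, 0, -0.05]
    - [0, 0, -0.05]
    - [0, 0, 0]
    - [0, 0, 0]

```text
clock: 27.15
position: [0.4178, 0.1572, 0.0476]
ee_rot: [-2.987, -0.973, -0.001]
force: [0.1, 0.9, -0.1]
width: 0.259
gripper_force: 0.5
```

```bash
python3 l.py
```

```text
27.15 z 0.0476 r 88.4 lever 0.471 yaw-q 1.574 Ftool [ 0.6 -0.6  0.1] w 0.25932886158156 0.5222021612371464
```

>>> carry_out:
  claw: [2.4, 2.4, 2.4, 2.4, 2.4, 2.4, 2.4, 2.4, 2.4, 2.4, 2.4, 2.4, 2.4, 2.4, 2.4, 2.4, 2.4, 2.4, 2.4, 2.4]
  delta_pos:
    - [0.01, 0.44, 0]
    - [0.01, 0.44, 0]
    - [0.01, 0.44, 0]
    - [0.01, 0.44, 0]
    - [0.01, 0.44, 0]
    - [0.01, 0.44, 0]
    - [0.01, 0.44, 0]
    - [0.01, 0.44, 0]
    - [0.01, 0.44, 0]
    - [0.01, 0.44, 0]
    - [0.01, 0.44, 0]
    - [0.01, 0.44, 0]
    - [0.01, 0.44, 0]
    - [0.01, 0.44, 0]
    - [0.01, 0.44, 0]
    - [0.01, 0.44, 0]
    - [0.01, 0.44, 0]
    - [0.01, 0.44, 0]
    - [0, 0, 0]
    - [0, 0, 0]
  angular:
    - [0, 0, -0.05]
    - [0, 0, -0.05]
    - [0, 0, -0.05]
    - [0, 0, -0.05]
    - [0, 0, -0.05]
    - [0, 0, -0.05]
    - [0, 0, -0.05]
    - [0, 0, -0.05]
    - [0, 0, -0.05]
    - [0, 0, -0.05]
    - [0, 0, -0.05]
    - [0, 0, -0.05]
    - [0, 0, -0.05]
    - [0, 0, -0.05]
    - [0, 0, -0.05]
    - [0, 0, -0.05]
    - [0, 0, -0.05]
    - [0, 0, -0.05]
    - [0, 0, 0]
    - [0, 0, 0]

```text
clock: 29.15
position: [0.4845, 0.1207, 0.0473]
ee_rot: [-2.267, -2.174, 0.001]
force: [-1.7, 1.3, -0.3]
width: 0.263
gripper_force: 1.0
```

```bash
python3 l.py
```

```text
29.15 z 0.0473 r 88.4 lever 1.361 yaw-q 1.584 Ftool [ 1.3 -1.7  0.3] w 0.26328367211575315 1.0095032409299165
```

Next, to about 1.6, then in fine steps with force checks.

>>> carry_out:
  claw: [2.4, 2.4, 2.4, 2.4, 2.4, 2.4, 2.4]
  delta_pos:
    - [0.01, 0.44, 0]
    - [0.01, 0.44, 0]
    - [0.01, 0.44, 0]
    - [0.01, 0.44, 0]
    - [0.01, 0.44, 0]
    - [0, 0, 0]
    - [0, 0, 0]
  angular:
    - [0, 0, -0.05]
    - [0, 0, -0.05]
    - [0, 0, -0.05]
    - [0, 0, -0.05]
    - [0, 0, -0.05]
    - [0, 0, 0]
    - [0, 0, 0]

```text
clock: 29.85
position: [0.5067, 0.1223, 0.0473]
ee_rot: [-1.979, -2.439, 0.001]
force: [-1.8, -0.6, -1.3]
width: 0.263
gripper_force: 0.9
```

```bash
python3 l.py
```

```text
29.85 z 0.0473 r 88.3 lever 1.612 yaw-q 1.582 Ftool [-0.2 -1.9  1.3] w 0.2628392453358788 0.9435021034005331
```

>>> carry_out:
  claw: [2.4, 2.4, 2.4, 2.4]
  delta_pos:
    - [0, 0.22, 0]
    - [0, 0.22, 0]
    - [0, 0, 0]
    - [0, 0, 0]
  angular:
    - [0, 0, -0.025]
    - [0, 0, -0.025]
    - [0, 0, 0]
    - [0, 0, 0]

```text
clock: 30.25
position: [0.5112, 0.1234, 0.0474]
ee_rot: [-1.915, -2.49, 0.0]
force: [-3.5, 0.3, -1.7]
width: 0.256
gripper_force: 1.6
```

```bash
python3 l.py
```

```text
30.25 z 0.0474 r 88.3 lever 1.665 yaw-q 1.581 Ftool [ 1.2 -3.4  1.7] w 0.2556797204907854 1.6382450817036442
```

>>> carry_out:
  claw: [2.4, 2.4, 2.4]
  delta_pos:
    - [0, 0.13, 0]
    - [0, 0.13, 0]
    - [0, 0, 0]
  angular:
    - [0, 0, -0.015]
    - [0, 0, -0.015]
    - [0, 0, 0]

```text
clock: 30.55
position: [0.5135, 0.1241, 0.0474]
ee_rot: [-1.875, -2.52, 0.001]
force: [-5.0, -1.1, -1.2]
width: 0.263
gripper_force: 2.4
```

```bash
python3 l.py
```

```text
30.55 z 0.0474 r 88.3 lever 1.692 yaw-q 1.586 Ftool [ 0.4 -5.1  1.3] w 0.26259844610185107 2.4292056469857926
```

>>> carry_out:
  claw: [2.4, 2.4, 2.4]
  delta_pos:
    - [0, 0.13, 0]
    - [0, 0.13, 0]
    - [0, 0, 0]
  angular:
    - [0, 0, -0.015]
    - [0, 0, -0.015]
    - [0, 0, 0]

```text
clock: 30.85
position: [0.5157, 0.1247, 0.0473]
ee_rot: [-1.837, -2.547, 0.002]
force: [-6.3, -0.8, -0.6]
width: 0.262
gripper_force: 2.9
```

```bash
python3 l.py
```

```text
30.85 z 0.0473 r 88.2 lever 1.718 yaw-q 1.59 Ftool [ 1.2 -6.2  0.7] w 0.26172697977210013 2.898393177310936
```

>>> carry_out:
  claw: [2.4, 2.4, 2.4]
  delta_pos:
    - [0, 0.13, 0]
    - [0, 0.13, 0]
    - [0, 0, 0]
  angular:
    - [0, 0, -0.015]
    - [0, 0, -0.015]
    - [0, 0, 0]

```text
clock: 31.15
position: [0.5178, 0.1255, 0.0473]
ee_rot: [-1.799, -2.574, 0.002]
force: [-6.7, -0.9, -0.2]
width: 0.263
gripper_force: 3.3
```

```bash
python3 l.py
```

```text
31.15 z 0.0473 r 88.2 lever 1.744 yaw-q 1.594 Ftool [ 1.4 -6.6  0.2] w 0.2628984967535144 3.3345135432318784
```

>>> carry_out:
  claw: [2.4, 2.4, 2.4]
  delta_pos:
    - [0, 0.13, 0]
    - [0, 0.13, 0]
    - [0, 0, 0]
  angular:
    - [0, 0, -0.015]
    - [0, 0, -0.015]
    - [0, 0, 0]

```text
clock: 31.45
position: [0.5198, 0.1263, 0.0472]
ee_rot: [-1.76, -2.6, 0.003]
force: [-7.4, -1.1, 1.0]
width: 0.26
gripper_force: 4.1
```

```bash
python3 l.py
```

```text
31.45 z 0.0472 r 88.1 lever 1.768 yaw-q 1.6 Ftool [ 1.7 -7.3 -1. ] w 0.2600234001626535 4.093067108478863
```

>>> carry_out:
  claw: [2.4, 2.4, 2.4]
  delta_pos:
    - [0, 0.13, 0]
    - [0, 0.13, 0]
    - [0, 0, 0]
  angular:
    - [0, 0, -0.015]
    - [0, 0, -0.015]
    - [0, 0, 0]

```text
clock: 31.75
position: [0.5219, 0.1271, 0.0472]
ee_rot: [-1.72, -2.626, 0.004]
force: [-9.0, -2.3, 3.0]
width: 0.26
gripper_force: 4.6
```

```bash
python3 l.py
```

```text
31.75 z 0.0472 r 88.1 lever 1.793 yaw-q 1.604 Ftool [ 1.5 -9.2 -3. ] w 0.25979863020939675 4.601748707355
```

>>> carry_out:
  claw: [2.4, 2.4, 2.4]
  delta_pos:
    - [0, 0.13, 0]
    - [0, 0.1, 0]
    - [0, 0, 0]
  angular:
    - [0, 0, -0.015]
    - [0, 0, -0.012]
    - [0, 0, 0]

```text
clock: 32.05
position: [0.5236, 0.1279, 0.0472]
ee_rot: [-1.685, -2.648, 0.005]
force: [-10.1, -1.7, 4.8]
width: 0.26
gripper_force: 5.1
```

```bash
python3 l.py
```

```text
32.05 z 0.0472 r 88.0 lever 1.815 yaw-q 1.609 Ftool [ 2.8 -9.9 -4.7] w 0.2601500723938163 5.096851043617789
```

The push is 9.9 N at a lever angle of about 1.81, so it's firmly tight. I'll relax, open, rise and check.

>>> carry_out:
  claw: [2.4, 2.4, 2.4, 3, 4, 5, 6, 6, 6, 6, 6, 6, 6, 6, 6, 6]
  delta_pos:
    - [0, -0.15, 0]
    - [0, -0.15, 0]
    - [0, 0, 0]
    - [0, 0, 0]
    - [0, 0, 0]
    - [0, 0, 0]
    - [0, 0, 0]
    - [0, 0, -0.5]
    - [0, 0, -1.5]
    - [0, 0, -2]
    - [0, 0, -2.5]
    - [0, 0, -2.5]
    - [0, 0, -2.5]
    - [0, 0, -2.5]
    - [0, 0, 0]
    - [0, 0, 0]
  angular:
    - [0, 0, 0]
    - [0, 0, 0]
    - [0, 0, 0]
    - [0, 0, 0]
    - [0, 0, 0]
    - [0, 0, 0]
    - [0, 0, 0]
    - [0, 0, 0]
    - [0, 0, 0]
    - [0, 0, 0]
    - [0, 0, 0]
    - [0, 0, 0]
    - [0, 0, 0]
    - [0, 0, 0]
    - [0, 0, 0]
    - [0, 0, 0]

```text
clock: 33.65
position: [0.5233, 0.1275, 0.1882]
ee_rot: [1.687, 2.649, 0.002]
force: [-0.6, -0.0, -1.0]
width: 0.656
gripper_force: 0.0
```

```bash
python3 o.py
python3 - <<'E'
from h import *
q=np.load("jig.npy"); p=arm.get_image("wrist"); save(p,"w8.png",1.25)
for r in arm.place_of("lever_grip",p)[:1]:
    l=loc(q,ray(p,r["centre"],.064))-[-65,-20]; print(r["conf"],np.radians(np.degrees(np.arctan2(l[1],l[0]))%360-190),np.hypot(*l))
E
```

```text
33.65 [0.5233 0.1275 0.1882] jig [ -29.5 -100.8] yaw 0.437 F [-0.59 -0.04 -1.01] M [-0.054  0.014  0.011]
0.6 1.7693997512348378 87.87229029355647
```

View pics/w8.png

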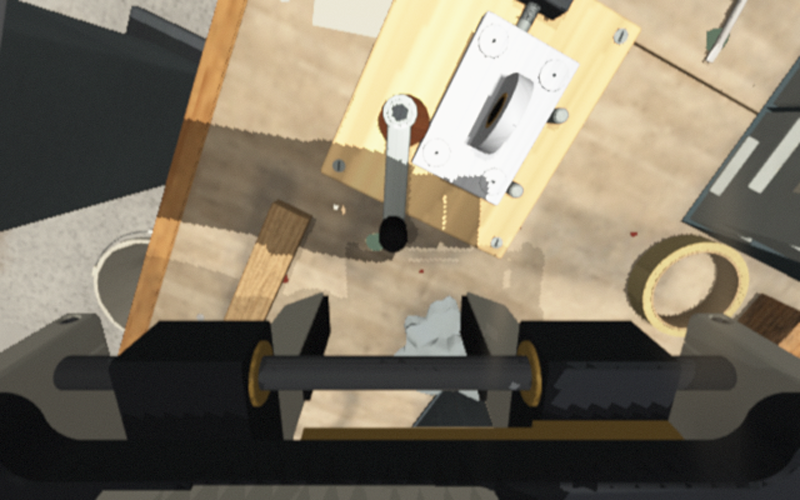

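The view shows the cam gripping the bracket, which bears on both dowels (558,117), (515,190) and on the screw (525,18). The gripper is clear. I'll hand in.

```bash
python3 -c "
from cell import arm
print(arm.sign_off())"
```

```text
the job is handed in; nothing more can be done
None
```

The bracket sits in the jig against both dowels and the stop screw, the cam lever is closed to about 1.8 rad (last push about 10 N), the gripper is clear, and the job was handed in at about 34 s with nothing else on the bench touched.

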